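# Sweep copper punch-outs off the bench board into the scrap tray

### The job

Clear the yellow work board: with your fingertips, sweep the three loose copper discs along the board and over its edge into the bare-metal scrap tray, not into the green bead box on the opposite side. Only push the discs, never pick them up, and leave the little brass-topped dark pot on the board and everything else round it standing where it is.

Things in the scene. Friction and masses are not known exactly. Their poses are not given: they have to be found in the camera images.
- board: fixed raised work board with a yellow top, 240 mm along its x, 300 mm along its y, top 45 mm above the table; origin at the centre of its underside, on the table. Its +x and -x edges have no tray; the scrap tray lies along its +y or its -y edge and the bead box along the other
- scrap_tray: fixed shallow open tray of bare metal, empty, 250 mm along its x, 110 mm along its y, 30 mm high outside, walls and floor 4 mm; origin at the centre of its underside, on the table. Its long side stands 2 mm from the board's edge (its centre is 207 mm from the board's centre along the board's y, on either side), its rim 15 mm below the board's top, its axes parallel to the board's
- bead_box: fixed green open box of the same size and layout as the scrap tray, full of brown and yellow beads, along the opposite edge of the board; nothing belongs in it. Origin at the centre of its underside
- blank_a: loose copper disc lying flat, 30 mm in diameter, 10 mm thick, about 60 g; origin at the centre of its underside (so 45 mm above the table at the start). One of three alike; which of the four rows across the board each lies in changes
- blank_b: loose copper disc lying flat, 30 mm in diameter, 10 mm thick, about 60 g; origin at the centre of its underside (so 45 mm above the table at the start). One of three alike; which of the four rows across the board each lies in changes
- blank_c: loose copper disc lying flat, 30 mm in diameter, 10 mm thick, about 60 g; origin at the centre of its underside (so 45 mm above the table at the start). One of three alike; which of the four rows across the board each lies in changes
- pot: loose small dark pot with a brass belt and a brass top standing on the board among the discs, 40 mm in diameter, 45 mm tall, 150 g; origin at the centre of its underside. It stays put. Discs and pot stand in four rows that run along the board's y, one thing to a row, the rows about 57 mm apart along the board's x, so each disc has a free straight way along the board's y to either edge
- vee_block: loose light wooden block with a notch on the table just beyond the board's +x edge, 60 x 120 x 55 mm tall; origin at the centre of its underside. To be left alone
- pliers: loose pliers with red handles lying on the table just beyond the board's +x edge, 165 mm long along its y, 57 mm wide, 12 mm tall; origin at the pivot, on the table. To be left alone
- jar: loose green glass jar with a grey cap, 72 mm in diameter, 110 mm tall, to the robot's left of the board; origin at the centre of its underside. To be left alone
- small_vase: loose bellied copper vase, 84 mm in diameter, 150 mm tall, to the robot's right of the board; origin at the centre of its underside. To be left alone

How it is judged (in metres and radians):
At the end, for the whole second after the job is handed in: All three copper discs lie at rest inside the scrap tray (centre within its walls, below its rim); the pot is upright and within 15 mm of where it stood; V-block, pliers, jar and small vase are within 30 mm of where they were (x of blank_a in the frame of scrap_tray between -0.123 and 0.123 m and y of blank_a in the frame of scrap_tray between -0.053 and 0.053 m and z of each of blank_a, blank_b, blank_c in the frame of scrap_tray below 0.028 m and linear speed of each of blank_a, blank_b, blank_c below 0.03 m/s and x of blank_b in the frame of scrap_tray between -0.123 and 0.123 m and y of blank_b in the frame of scrap_tray between -0.053 and 0.053 m and x of blank_c in the frame of scrap_tray between -0.123 and 0.123 m and y of blank_c in the frame of scrap_tray between -0.053 and 0.053 m and distance of pot from where it was at the start of the episode below 0.015 m and angle between pot's own z axis and vertical below 0.3 rad and distance of each of vee_block, pliers, jar, small_vase from where it was at the start of the episode below 0.03 m); the robot touches nothing.
It fails at once if a disc was lifted more than 13 mm above the board's top instead of being pushed (height (world z) of any of blank_a, blank_b, blank_c above 0.058 m).
It fails at once if the little pot was shoved 15 mm or more, or tipped (distance of pot from where it was at the start of the episode above 0.015 m or angle between pot's own z axis and vertical above 0.3 rad).
It fails at once if a disc ended up in the bead box ((x of blank_a in the frame of bead_box between -0.123 and 0.123 m and y of blank_a in the frame of bead_box between -0.053 and 0.053 m and z of blank_a in the frame of bead_box below 0.045 m) or (x of blank_b in the frame of bead_box between -0.123 and 0.123 m and y of blank_b in the frame of bead_box between -0.053 and 0.053 m and z of blank_b in the frame of bead_box below 0.045 m) or (x of blank_c in the frame of bead_box between -0.123 and 0.123 m and y of blank_c in the frame of bead_box between -0.053 and 0.053 m and z of blank_c in the frame of bead_box below 0.045 m)).
It fails at once if the wooden V-block, pliers, jar, small copper vase: one of them was moved 30 mm or more (distance of any of vee_block, pliers, jar, small_vase from where it was at the start of the episode above 0.03 m).
It also fails if it takes over 54 s, if anything falls off the work surface, if the arm or the gripper's body presses on something with over 40 N, if the wrist force passes 120 N, or if a joint passes its speed limit or range.

### The arm

A 6-joint arm with a two-finger parallel gripper is mounted at the origin on the work surface. World frame = base frame: x ahead of the robot, y to its left, z up, the work surface at z = 0. Lengths are in m, angles in degrees, forces in N, time in s.
With the tool pointing down it reaches from about 0.275 to 0.75 m from the base axis. Payload 10.2 kg.
Tool frame: the origin (TCP) lies midway between the tips of the shut fingers; the grasp point (between the pads) lies 19 mm behind it (arm.pinch_z is the distance from the TCP to the grasp point, in m); z points along the fingers, y is the direction in which the jaws open and shut (so a half turn about z gives the same grasp; the last joint's range is limited). The gripper opens to 88 mm and grips with 3 to 60 N. Pads are 18 mm wide; open, the fingers measure 123 mm over their backs; the gripper's body (75 mm by 187 mm) begins 45 mm behind the grasp point.
Start: joints at [52.059, 17.928, 85.812, -0, 76.261, -12.8], TCP at [0.223, 0.475, 0.239] pointing down, gripper open.
Joint ranges: [-168.41, 168.41], [-55.51, 124.54], [10.69, 146.95], [-70.63, 250.63], [1, 178], [-165.06, 165.06]. Speed limits (degrees/s): [136.94, 136.94, 172.46, 180, 180, 180].

### API

Orientations are given as a 3x3 rotation matrix whose columns are the frame's x, y, z axes.
In Python, from plant import get_state, imaging, sign_off, arm gives the robot as it stands.
- The arm moves only by the tool carry_out, never from a script. Its argument "steps" is a list of rows, each an object of numbers: "tx", "ty", "tz": the shift along the tool's x, y, z in mm; "ax", "ay", "az": the turn, a rotation vector about the tool's x, y, z in degrees; "fingers": the finger opening in mm, from 0 to 88.1. In form: [{"tx": .., "ty": .., "tz": .., "ax": .., "ay": .., "az": .., "fingers": ..}, ...]. A call has 1 to 20 rows; each row is the pose to reach, as a shift and turn from the pose measured when the call began, along the tool's axes at that moment; what a row does not reach only later rows make up. A row lasts 1/12 s, in which the tool goes at most 41.7 mm and 7.16 degrees, less where a joint would pass 70% of its speed; a pose out of reach is approached as far as the arm can. A call with a gripper value outside its range is refused whole. The fingers move at their own pace and stop on an object; "grip_force" is the grip in N (left out, the last holds). Time passes only in rows, so rows that repeat a pose let the fingers close. It gives the time, the measured TCP pose, the force and the opening at its end, in the units of the state.
- get_state(): the state, without advancing time (a new reading comes with each control period).
- imaging.read_camera(name): name is "scene" or "top" or "wrist"; returns a dict with "frame" (480x640x3 uint8, red, green, blue), "z_map" (480x640 float32, m along the optical axis (not along the pixel's ray), 0 where there is no reading), "fx", "fy", "cx", "cy" (pixels), "cam_to_world" (4x4, takes a point from camera to world coordinates); the wrist camera has in their place "hand_eye" (4x4, takes a point from camera to tool coordinates, whose origin is the TCP and whose axes are the flange's). Camera axes: x right, y down, z forward; pixel columns grow to the right and rows downward; lengths in m; the calibration is good to about 2 mm. A picture is of the moment at which its call begins: read the wrist's pose just before it.
- sign_off(): hands the job in, once; it reports no verdict.
The state is a dict: "time": time; "joints": joint angles; "qvel": joint speeds; "tau": joint torques, N m; "tool_pos": TCP position; "tool_rot": TCP orientation; "contact_force": force on the tool from outside, world axes, zero at the start; "torque": the same for the moment, N m; "opening": finger opening in m.
Only numpy, scipy, OpenCV 4.12 (cv2) and the standard library are available. Lean on these libraries where they do the work, as an engineer would, in place of code of your own. Each camera call takes 0.05 s, during which the arm holds its last target.

## Working session

There is one attempt and no reset: what is moved stays moved. The work goes in short steps, Python scripts to look and compute and a tool call to move; the robot and the scene stay as the last step left them, time stands still between calls to the robot, and variables do not carry over. Pictures are saved under pics/ and viewed, and the job is handed in when it is done.

Besides the shell and the picture viewer there is one more tool, called after "Request:" as a command line: name --argument value ..., lists and objects as JSON in quotes. carry_out: Moves the arm, as the interface text tells. Its arguments: {"type":"object","properties":{"steps":{"type":"array","items":{"type":"object","properties":{"tx":{"type":"number"},"ty":{"type":"number"},"tz":{"type":"number"},"ax":{"type":"number"},"ay":{"type":"number"},"az":{"type":"number"},"fingers":{"type":"number"}}}},"grip_force":{"type":"number"}},"required":["steps"]}

```bash
ls; mkdir -p pics; python3 - <<'E'
from plant import get_state, imaging, arm
import cv2,numpy as np
s=get_state();print(s['time'],s['tool_pos'],s['tool_rot'])
for n in ('top','scene'):
    r=imaging.read_camera(n);cv2.imwrite(f'pics/{n}0.png',r['frame'][:,:,::-1])
    np.savez(f'{n}0.npz',**r)
    print(n,r['fx'],r['cx'],r['cy'],np.round(r['cam_to_world'],3))
E
```

```text
pics
0.0 [0.22290574 0.47507537 0.23817172] [[-9.05290350e-01  4.24792704e-01 -7.35347422e-04]
 [ 4.24793266e-01  9.05289860e-01 -9.74616949e-04]
 [ 2.51692395e-04 -1.19468195e-03 -9.99999255e-01]]
top 615.8972829603892 311.68899134077475 234.11382398427074 [[ 0.023 -0.989  0.145  0.415]
 [-0.999 -0.026 -0.021  0.022]
 [ 0.025 -0.144 -0.989  1.472]
 [ 0.     0.     0.     1.   ]]
scene 482.6803295858226 320.77306455830706 246.2426573650464 [[-0.322  0.79  -0.522  1.192]
 [ 0.947  0.274 -0.169  0.179]
 [ 0.01  -0.549 -0.836  0.99 ]
 [ 0.     0.     0.     1.   ]]
```

View pics/top0.png

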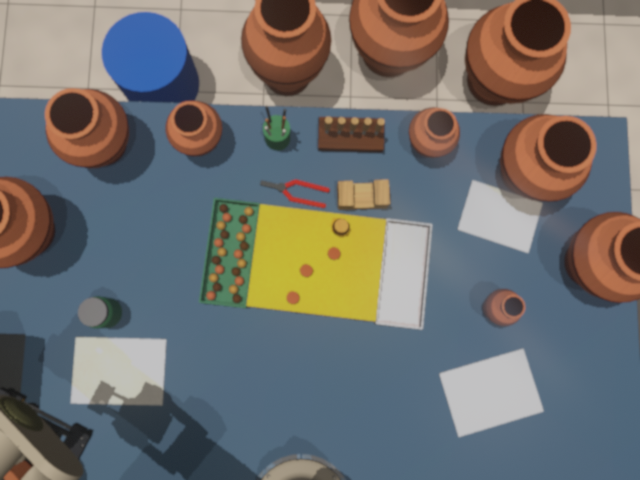

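View pics/scene0.png

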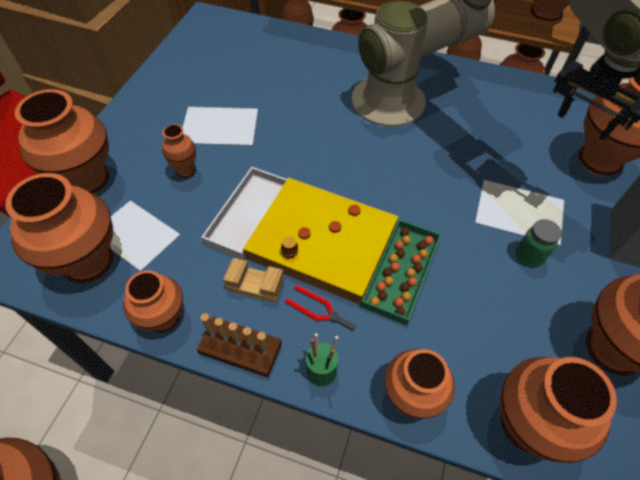

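The top view shows the bare tray on the robot's right (pixel ~405,275) and the green bead box on the left (~230,253). The discs are at about (334,254), (307,271) and (293,298), with the pot at (341,227) nearest the far edge. Next I'll measure these.

```bash
cat > h.py <<'E'
import cv2,numpy as np
def ray(r,u,v,z):
    T=r['cam_to_world'];d=T[:3,:3]@np.array([(u-r['cx'])/r['fx'],(v-r['cy'])/r['fy'],1]);o=T[:3,3]
    return o+d*(z-o[2])/d[2]
def comps(m,amin=30):
    n,l,s,c=cv2.connectedComponentsWithStats(m.astype(np.uint8));return [(c[i],s[i],(l==i)) for i in range(1,n) if s[i,4]>=amin]
E
python3 - <<'E'
from h import *
for n in ('top','scene'):
    r=dict(np.load(f'{n}0.npz'));f=r['frame'];hsv=cv2.cvtColor(f,cv2.COLOR_RGB2HSV)
    H,S,V=[hsv[:,:,i].astype(int) for i in range(3)]
    y=(H>22)&(H<34)&(S>180)&(V>120)
    c=max(comps(y),key=lambda c:c[1][4]);cnt=cv2.findContours(c[2].astype(np.uint8),0,1)[0][0]
    hull=cv2.convexHull(cnt);
    # fit: project hull to world at z=.045
    P=np.array([ray(r,u,v,.045)[:2] for u,v in cnt[:,0,:]]).astype(np.float32)
    rect=cv2.minAreaRect(P*1000);print(n,'board',rect);print(cv2.boxPoints(rect).round(1))
    mask=np.zeros(y.shape,np.uint8);cv2.fillConvexPoly(mask,hull,1)
    mask=cv2.erode(mask,np.ones((3,3)))
    for c,s,l in comps((mask>0)&~y,15):
        print('comp px',c.round(1),s,np.median(f[l],axis=0),'z.055',ray(r,*c,.055).round(4),'zdepth',np.median(r['z_map'][l]))
E
```

```text
top board ((561.802734375, 5.432891845703125), (236.98452758789062, 230.4921112060547), 84.20560455322266)
[[ 435.2 -100.8]
 [ 664.5 -124.1]
 [ 688.4  111.7]
 [ 459.1  135. ]]
comp px [271.  213.5] [267 210  12   8  37] [194. 179.  57.] z.055 [0.6687 0.0878 0.055 ] zdepth 1.4472998
comp px [340.8 226.4] [332 218  18  18 275] [178. 142.  64.] z.055 [ 0.6425 -0.0758  0.055 ] zdepth 1.406491
comp px [353.6 248.4] [349 221   8  52 132] [195. 176.  57.] z.055 [ 0.5916 -0.1064  0.055 ] zdepth 1.4404378
comp px [333.6 253.2] [327 247  14  14 151] [176. 106.  59.] z.055 [ 0.5791 -0.0602  0.055 ] zdepth 1.428846
comp px [305.8 270.3] [300 264  13  14 144] [178.  106.5  61. ] z.055 [0.5379 0.0032 0.055 ] zdepth 1.4213257
comp px [328.7 293.1] [314 273  35  39 137] [195. 181.  57.] z.055 [ 0.4866 -0.0505  0.055 ] zdepth 1.4237806
comp px [268.  289.8] [252 274  33  31 250] [195. 183.  57.] z.055 [0.4908 0.0889 0.055 ] zdepth 1.4215581
comp px [277.6 281.9] [274 278  11  10  36] [195. 184.  57.] z.055 [0.5094 0.0673 0.055 ] zdepth 1.4250436
comp px [291.5 298.1] [282 291  18  17 179] [179. 113. 
[... 183 characters left out ...]
94 306   7   4  16] [195. 179.  57.] z.055 [0.4519 0.0215 0.055 ] zdepth 1.4178629
scene board ((562.2755737304688, -21.592605590820312), (301.7378845214844, 240.76370239257812), 84.59710693359375)
[[ 428.2 -160.5]
 [ 667.9 -183.1]
 [ 696.3  117.3]
 [ 456.6  139.9]]
comp px [354.  209.6] [348 204  13  12 123] [166.  69.  23.] z.055 [0.4795 0.033  0.055 ] zdepth 1.1793768
comp px [334.5 226.3] [329 221  12  12 119] [167.  70.  26.] z.055 [0.5429 0.0036 0.055 ] zdepth 1.1504095
comp px [303.9 232.6] [298 227  13  13 127] [168.  70.  26.] z.055 [ 0.5841 -0.0591  0.055 ] zdepth 1.1400634
comp px [288.8 247.8] [281 236  17  25 325] [105.  76.  18.] z.055 [ 0.6357 -0.0776  0.055 ] zdepth 1.0876691
```

```bash
python3 - <<'E'
import cv2
a=cv2.imread('pics/top0.png')[150:350,190:450];cv2.imwrite('pics/crop0.png',cv2.resize(a,None,fx=3,fy=3,interpolation=cv2.INTER_CUBIC))
E
```

```text
(no output)
```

View pics/crop0.png

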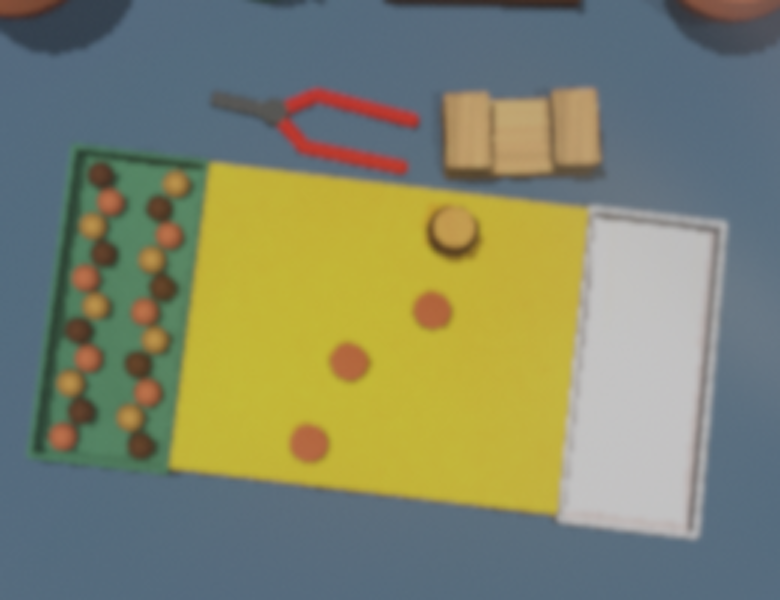

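```bash
python3 - <<'E'
from h import *
from plant import get_state
th=np.radians(-5.4);ctr=np.array([.5622,-.0216]);bx=np.array([np.cos(th),np.sin(th)]);by=np.array([-bx[1],bx[0]])
D=[]
for n in ('top','scene'):
    r=dict(np.load(f'{n}0.npz'));f=r['frame'].astype(int);hsv=cv2.cvtColor(r['frame'],cv2.COLOR_RGB2HSV);H=hsv[:,:,0]
    m=(f[:,:,0]-f[:,:,1]>45)&(f[:,:,0]>90)
    L=[]
    for c,s,l in comps(m,60):
        w=ray(r,*c,.055)[:2]
        if s[4]<250 and abs((w-ctr)@bx)<.12 and abs((w-ctr)@by)<.15: L.append(w);print(n,c.round(1),s[4],w.round(4),((w-ctr)@bx).round(4),((w-ctr)@by).round(4))
for nm,p,z in(('jar',(95,312),.11),('vase',(513,306),.15),('trayR1',(431,222),.03),('trayR2',(423,327),.03)):
    r=dict(np.load('top0.npz'));print(nm,ray(r,*p,z).round(3))
E
```

```text
top [333.6 252.9] 116 [ 0.5798 -0.0601] 0.0212 -0.0367
top [305.8 270.2] 116 [0.538  0.0033] -0.0264 0.0226
top [292.4 297.3] 120 [0.475  0.0324] -0.0918 0.0456
scene [354.2 208.9] 108 [0.4772 0.0329] -0.0898 0.0463
scene [334.6 225.7] 109 [0.5413 0.0033] -0.0232 0.0228
scene [303.9 232. ] 118 [ 0.5824 -0.0596] 0.0237 -0.036
scene [288.6 241.4] 120 [ 0.6192 -0.0844] 0.0627 -0.0571
jar [0.431 0.461 0.11 ]
vase [ 0.464 -0.443  0.15 ]
trayR1 [ 0.663 -0.293  0.03 ]
trayR2 [ 0.415 -0.273  0.03 ]
```

Request:
carry_out --steps '[{"tx": -401, "ty": -251, "tz": 80, "az": 70.3, "fingers": 12}, {"tx": -401, "ty": -251, "tz": 80, "az": 70.3, "fingers": 12}, {"tx": -401, "ty": -251, "tz": 80, "az": 70.3, "fingers": 12}, {"tx": -401, "ty": -251, "tz": 80, "az": 70.3, "fingers": 12}, {"tx": -401, "ty": -251, "tz": 80, "az": 70.3, "fingers": 12}, {"tx": -401, "ty": -251, "tz": 80, "az": 70.3, "fingers": 12}, {"tx": -401, "ty": -251, "tz": 80, "az": 70.3, "fingers": 12}, {"tx": -401, "ty": -251, "tz": 80, "az": 70.3, "fingers": 12}, {"tx": -401, "ty": -251, "tz": 80, "az": 70.3, "fingers": 12}, {"tx": -401, "ty": -251, "tz": 80, "az": 70.3, "fingers": 12}, {"tx": -401, "ty": -251, "tz": 80, "az": 70.3, "fingers": 12}, {"tx": -401, "ty": -251, "tz": 80, "az": 70.3, "fingers": 12}, {"tx": -401, "ty": -251, "tz": 80, "az": 70.3, "fingers": 12}, {"tx": -401, "ty": -251, "tz": 138, "az": 70.3, "fingers": 12}, {"tx": -401, "ty": -251, "tz": 138, "az": 70.3, "fingers": 12}, {"tx": -401, "ty": -251, "tz": 138, "az": 70.3, "fingers": 12}, {"tx": -401, "ty": -251, "tz": 138, "az": 70.3, "fingers": 12}, {"tx": -401, "ty": -251, "tz": 138, "az": 70.3, "fingers": 12}]'

```text
schema error: expected keys tx, ty, tz, ax, ay, az, fingers
```

Request:
carry_out --steps '[{"tx": -401, "ty": -251, "tz": 80, "ax": 0, "ay": 0, "az": 70.3, "fingers": 12}, {"tx": -401, "ty": -251, "tz": 80, "ax": 0, "ay": 0, "az": 70.3, "fingers": 12}, {"tx": -401, "ty": -251, "tz": 80, "ax": 0, "ay": 0, "az": 70.3, "fingers": 12}, {"tx": -401, "ty": -251, "tz": 80, "ax": 0, "ay": 0, "az": 70.3, "fingers": 12}, {"tx": -401, "ty": -251, "tz": 80, "ax": 0, "ay": 0, "az": 70.3, "fingers": 12}, {"tx": -401, "ty": -251, "tz": 80, "ax": 0, "ay": 0, "az": 70.3, "fingers": 12}, {"tx": -401, "ty": -251, "tz": 80, "ax": 0, "ay": 0, "az": 70.3, "fingers": 12}, {"tx": -401, "ty": -251, "tz": 80, "ax": 0, "ay": 0, "az": 70.3, "fingers": 12}, {"tx": -401, "ty": -251, "tz": 80, "ax": 0, "ay": 0, "az": 70.3, "fingers": 12}, {"tx": -401, "ty": -251, "tz": 80, "ax": 0, "ay": 0, "az": 70.3, "fingers": 12}, {"tx": -401, "ty": -251, "tz": 80, "ax": 0, "ay": 0, "az": 70.3, "fingers": 12}, {"tx": -401, "ty": -251, "tz": 80, "ax": 0, "ay": 0, "az": 70.3, "fingers": 12}, {"tx": -401, "ty": -251, "tz": 80, "ax": 0, "ay": 0, "az": 70.3, "fingers": 12}, {"tx": -401, "ty": -251, "tz": 138, "ax": 0, "ay": 0, "az": 70.3, "fingers": 12}, {"tx": -401, "ty": -251, "tz": 138, "ax": 0, "ay": 0, "az": 70.3, "fingers": 12}, {"tx": -401, "ty": -251, "tz": 138, "ax": 0, "ay": 0, "az": 70.3, "fingers": 12}, {"tx": -401, "ty": -251, "tz": 138, "ax": 0, "ay": 0, "az": 70.3, "fingers": 12}, {"tx": -401, "ty": -251, "tz": 138, "ax": 0, "ay": 0, "az": 70.3, "fingers": 12}]'

```text
time: 1.6
tool_pos: [0.4797, 0.0778, 0.1017]
tool_rot: [[0.094, 0.996, 0.001], [0.996, -0.094, -0.001], [-0.001, 0.001, -1.0]]
contact_force: [0.1, -0.7, 0.5]
opening: 0.0119
```

```bash
python3 - <<'E'
from plant import imaging
import cv2
for n in('wrist',):
    r=imaging.read_camera(n);cv2.imwrite(f'pics/{n}1.png',r['frame'][:,:,::-1])
r=imaging.read_camera('scene');cv2.imwrite('pics/scene1.png',cv2.resize(r['frame'][120:360,180:480,::-1],None,fx=2.4,fy=2.4))
E
```

```text
(no output)
```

View pics/wrist1.png

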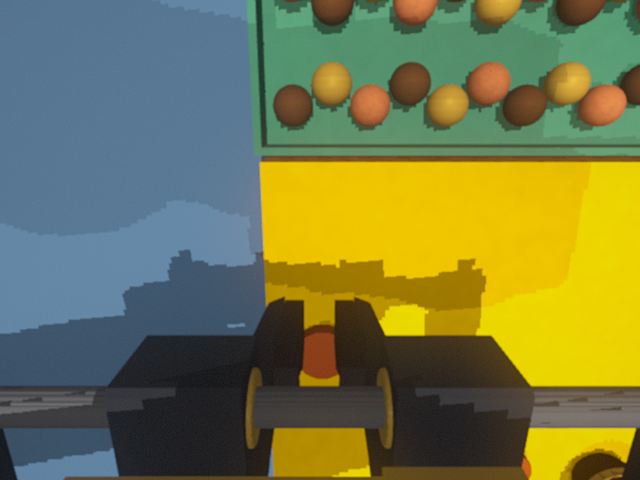

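View pics/scene1.png

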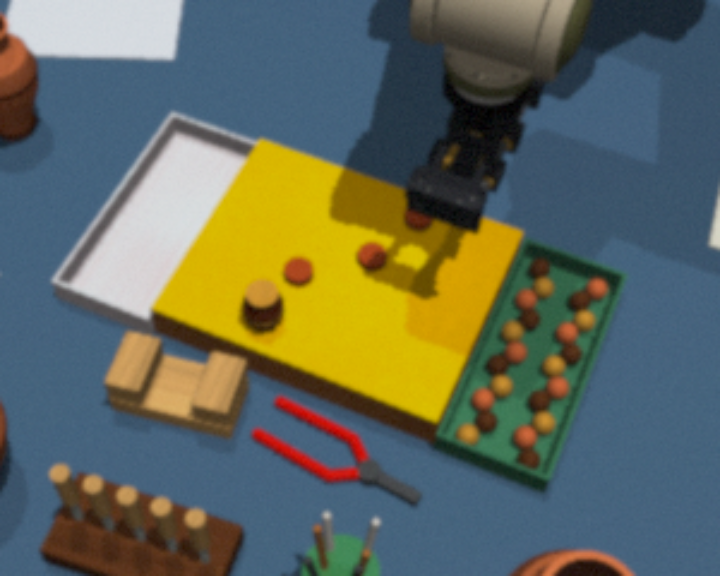

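The wrist view shows disc A centred between the two fingertips (px 321,350). I'll lower the tool and sweep it.

Request:
carry_out --steps '[{"tx": 0, "ty": 0, "tz": 30, "ax": 0, "ay": 0, "az": 0, "fingers": 12}, {"tx": 0, "ty": 0, "tz": 45, "ax": 0, "ay": 0, "az": 0, "fingers": 12}, {"tx": 0, "ty": 0, "tz": 52.5, "ax": 0, "ay": 0, "az": 0, "fingers": 12}, {"tx": 0, "ty": 0, "tz": 52.5, "ax": 0, "ay": 0, "az": 0, "fingers": 12}, {"tx": -8, "ty": 0, "tz": 52.5, "ax": 0, "ay": 0, "az": 0, "fingers": 12}, {"tx": -16, "ty": 0, "tz": 52.5, "ax": 0, "ay": 0, "az": 0, "fingers": 12}, {"tx": -22, "ty": 0, "tz": 52.5, "ax": 0, "ay": 0, "az": 0, "fingers": 12}, {"tx": -28, "ty": 0, "tz": 52.5, "ax": 0, "ay": 0, "az": 0, "fingers": 12}, {"tx": -36, "ty": 0, "tz": 52.5, "ax": 0, "ay": 0, "az": 0, "fingers": 12}, {"tx": -44, "ty": 0, "tz": 52.5, "ax": 0, "ay": 0, "az": 0, "fingers": 12}, {"tx": -52, "ty": 0, "tz": 52.5, "ax": 0, "ay": 0, "az": 0, "fingers": 12}, {"tx": -60, "ty": 0, "tz": 52.5, "ax": 0, "ay": 0, "az": 0, "fingers": 12}, {"tx": -70, "ty": 0, "tz": 52.5, "ax": 0, "ay": 0, "az": 0, "fingers": 12}, {"tx": -80, "ty": 0, "tz": 52.5, "ax": 0, "ay": 0, "az": 0, "fingers": 12}]'

```text
time: 2.87
tool_pos: [0.4723, -0.003, 0.0494]
tool_rot: [[0.094, 0.996, 0.002], [0.996, -0.094, -0.001], [-0.001, 0.002, -1.0]]
contact_force: [-0.1, 0.7, 1.7]
opening: 0.0119
```

```bash
python3 - <<'E'
from plant import imaging
import cv2
r=imaging.read_camera('wrist');cv2.imwrite('pics/wrist2.png',r['frame'][:,:,::-1])
E
```

```text
(no output)
```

View pics/wrist2.png

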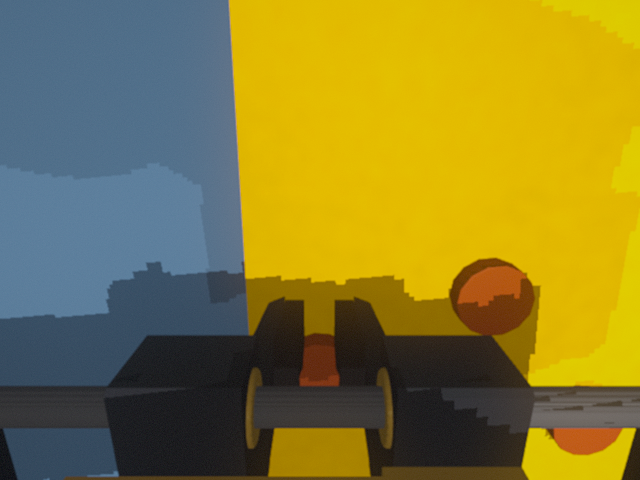

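Disc A is nested between the tips and moving ahead of them, and B is untouched. I'll continue over the edge and then lift.

Request:
carry_out --steps '[{"tx": -8, "ty": 0, "tz": 0, "ax": 0, "ay": 0, "az": 0, "fingers": 12}, {"tx": -18, "ty": 0, "tz": 0, "ax": 0, "ay": 0, "az": 0, "fingers": 12}, {"tx": -29, "ty": 0, "tz": 0, "ax": 0, "ay": 0, "az": 0, "fingers": 12}, {"tx": -40, "ty": 0, "tz": 0, "ax": 0, "ay": 0, "az": 0, "fingers": 12}, {"tx": -51, "ty": 0, "tz": 0, "ax": 0, "ay": 0, "az": 0, "fingers": 12}, {"tx": -62, "ty": 0, "tz": 0, "ax": 0, "ay": 0, "az": 0, "fingers": 12}, {"tx": -73, "ty": 0, "tz": 0, "ax": 0, "ay": 0, "az": 0, "fingers": 12}, {"tx": -84, "ty": 0, "tz": 0, "ax": 0, "ay": 0, "az": 0, "fingers": 12}, {"tx": -95, "ty": 0, "tz": 0, "ax": 0, "ay": 0, "az": 0, "fingers": 12}, {"tx": -106, "ty": 0, "tz": 0, "ax": 0, "ay": 0, "az": 0, "fingers": 12}, {"tx": -117, "ty": 0, "tz": 0, "ax": 0, "ay": 0, "az": 0, "fingers": 12}, {"tx": -128, "ty": 0, "tz": 0, "ax": 0, "ay": 0, "az": 0, "fingers": 12}, {"tx": -139, "ty": 0, "tz": 0, "ax": 0, "ay": 0, "az": 0, "fingers": 12}, {"tx": -150, "ty": 0, "tz": 0, "ax": 0, "ay": 0, "az": 0, "fingers": 12}, {"tx": -160, "ty": 0, "tz": 0, "ax": 0, "ay": 0, "az": 0, "fingers": 12}, {"tx": -162, "ty": 0, "tz": 0, "ax": 0, "ay": 0, "az": 0, "fingers": 12}, {"tx": -162, "ty": 0, "tz": 0, "ax": 0, "ay": 0, "az": 0, "fingers": 12}]'

```text
time: 4.33
tool_pos: [0.4568, -0.1663, 0.0496]
tool_rot: [[0.096, 0.995, 0.002], [0.995, -0.096, -0.002], [-0.001, 0.002, -1.0]]
contact_force: [0.3, -0.2, 0.6]
opening: 0.0115
```

```bash
python3 - <<'E'
from plant import imaging
import cv2
r=imaging.read_camera('scene');cv2.imwrite('pics/scene3.png',cv2.resize(r['frame'][120:360,180:480,::-1],None,fx=2.4,fy=2.4))
E
```

```text
(no output)
```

View pics/scene3.png

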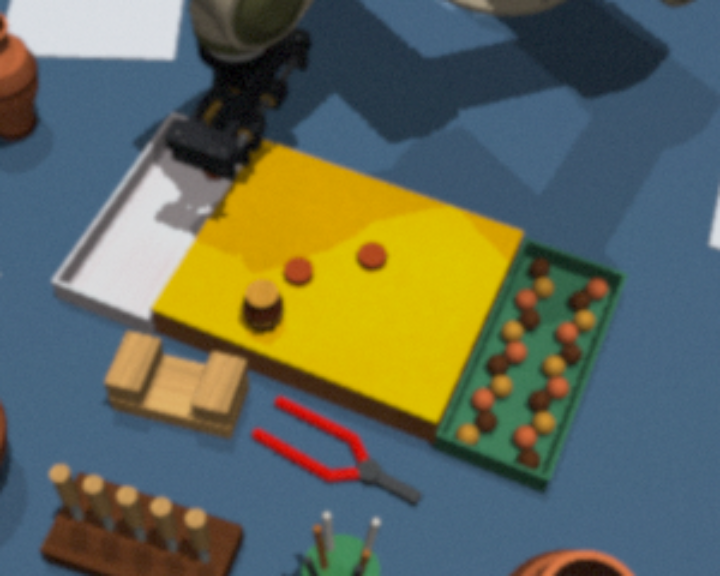

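Disc A is off the board, just visible in the tray at (210,172). Next I'll lift over to disc B.

Request:
carry_out --steps '[{"tx": 0, "ty": 0, "tz": -30, "ax": 0, "ay": 0, "az": 0, "fingers": 12}, {"tx": 0, "ty": 0, "tz": -60, "ax": 0, "ay": 0, "az": 0, "fingers": 12}, {"tx": 30, "ty": 8, "tz": -65, "ax": 0, "ay": 0, "az": 0, "fingers": 12}, {"tx": 65, "ty": 20, "tz": -65, "ax": 0, "ay": 0, "az": 0, "fingers": 12}, {"tx": 100, "ty": 30, "tz": -65, "ax": 0, "ay": 0, "az": 0, "fingers": 12}, {"tx": 135, "ty": 40, "tz": -65, "ax": 0, "ay": 0, "az": 0, "fingers": 12}, {"tx": 170, "ty": 51, "tz": -65, "ax": 0, "ay": 0, "az": 0, "fingers": 12}, {"tx": 200, "ty": 60, "tz": -65, "ax": 0, "ay": 0, "az": 0, "fingers": 12}, {"tx": 222, "ty": 66, "tz": -60, "ax": 0, "ay": 0, "az": 0, "fingers": 12}, {"tx": 222, "ty": 66, "tz": -50, "ax": 0, "ay": 0, "az": 0, "fingers": 12}, {"tx": 222, "ty": 66, "tz": -50, "ax": 0, "ay": 0, "az": 0, "fingers": 12}]'

```text
time: 5.3
tool_pos: [0.5425, 0.0503, 0.0975]
tool_rot: [[0.093, 0.996, -0.001], [0.996, -0.093, -0.001], [-0.001, -0.001, -1.0]]
contact_force: [-0.6, -0.4, -0.3]
opening: 0.0122
```

```bash
python3 - <<'E'
from plant import imaging
import cv2
r=imaging.read_camera('wrist');cv2.imwrite('pics/wrist4.png',r['frame'][:,:,::-1])
r=imaging.read_camera('scene');cv2.imwrite('pics/scene4.png',cv2.resize(r['frame'][120:360,180:480,::-1],None,fx=2.4,fy=2.4))
E
```

```text
(no output)
```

View pics/wrist4.png

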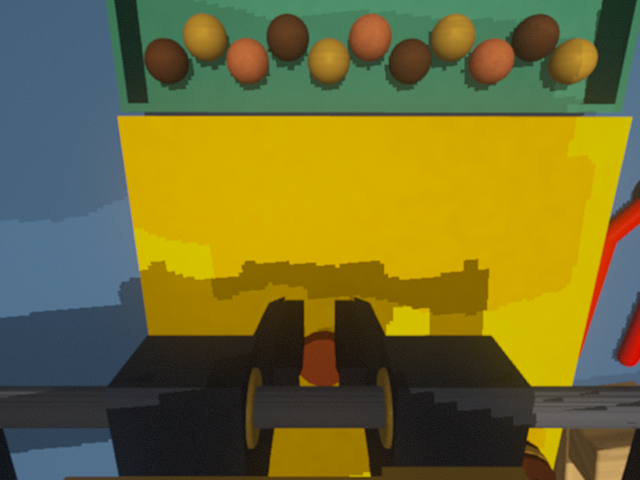

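View pics/scene4.png

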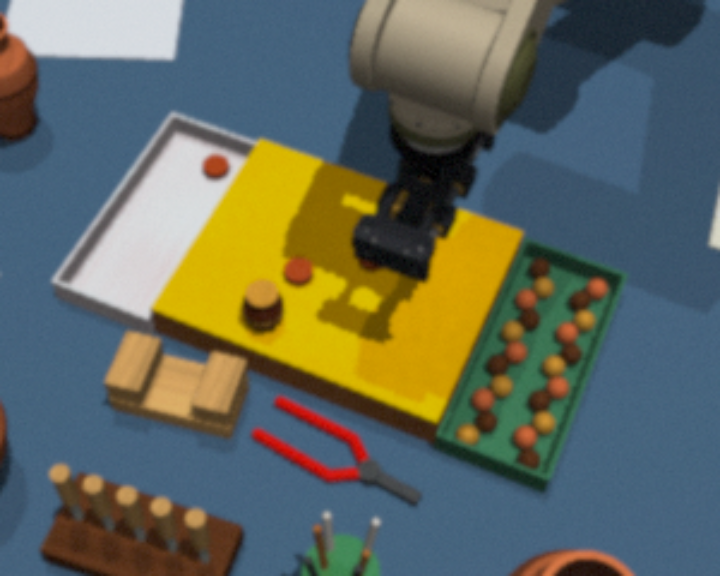

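Disc A lies flat in the tray (215,166). Disc B is centred between the tips (321,357), so I'll sweep it.

Request:
carry_out --steps '[{"tx": 0, "ty": 0, "tz": 30, "ax": 0, "ay": 0, "az": 0, "fingers": 12}, {"tx": 0, "ty": 0, "tz": 43, "ax": 0, "ay": 0, "az": 0, "fingers": 12}, {"tx": 0, "ty": 0, "tz": 48, "ax": 0, "ay": 0, "az": 0, "fingers": 12}, {"tx": 0, "ty": 0, "tz": 48, "ax": 0, "ay": 0, "az": 0, "fingers": 12}, {"tx": -8, "ty": 0, "tz": 48, "ax": 0, "ay": 0, "az": 0, "fingers": 12}, {"tx": -16, "ty": 0, "tz": 48, "ax": 0, "ay": 0, "az": 0, "fingers": 12}, {"tx": -22, "ty": 0, "tz": 48, "ax": 0, "ay": 0, "az": 0, "fingers": 12}, {"tx": -28, "ty": 0, "tz": 48, "ax": 0, "ay": 0, "az": 0, "fingers": 12}, {"tx": -36, "ty": 0, "tz": 48, "ax": 0, "ay": 0, "az": 0, "fingers": 12}, {"tx": -44, "ty": 0, "tz": 48, "ax": 0, "ay": 0, "az": 0, "fingers": 12}, {"tx": -52, "ty": 0, "tz": 48, "ax": 0, "ay": 0, "az": 0, "fingers": 12}, {"tx": -60, "ty": 0, "tz": 48, "ax": 0, "ay": 0, "az": 0, "fingers": 12}]'

```text
time: 6.4
tool_pos: [0.5373, -0.012, 0.0512]
tool_rot: [[0.096, 0.995, 0.001], [0.995, -0.096, -0.001], [-0.001, 0.001, -1.0]]
contact_force: [0.0, 2.5, 1.1]
opening: 0.0118
```

```bash
python3 - <<'E'
from plant import imaging
import cv2
r=imaging.read_camera('wrist');cv2.imwrite('pics/wrist5.png',r['frame'][:,:,::-1])
E
```

```text
(no output)
```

View pics/wrist5.png

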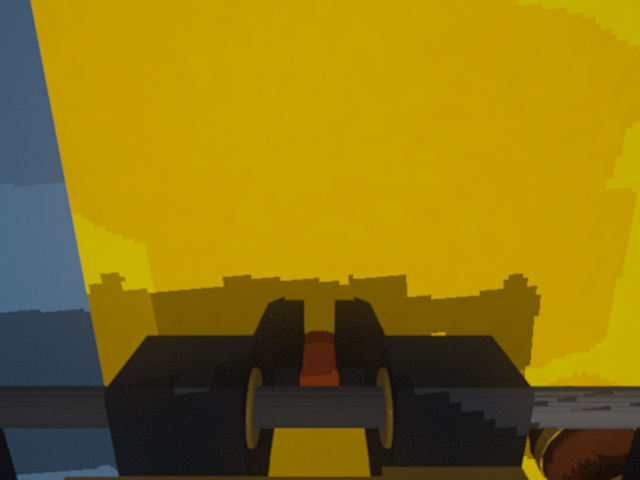

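Disc B is nested and tracking. Continuing over the edge.

Request:
carry_out --steps '[{"tx": -8, "ty": 0, "tz": 1, "ax": 0, "ay": 0, "az": 0, "fingers": 12}, {"tx": -18, "ty": 0, "tz": 1.5, "ax": 0, "ay": 0, "az": 0, "fingers": 12}, {"tx": -29, "ty": 0, "tz": 1.5, "ax": 0, "ay": 0, "az": 0, "fingers": 12}, {"tx": -40, "ty": 0, "tz": 1.5, "ax": 0, "ay": 0, "az": 0, "fingers": 12}, {"tx": -51, "ty": 0, "tz": 1.5, "ax": 0, "ay": 0, "az": 0, "fingers": 12}, {"tx": -62, "ty": 0, "tz": 1.5, "ax": 0, "ay": 0, "az": 0, "fingers": 12}, {"tx": -73, "ty": 0, "tz": 1.5, "ax": 0, "ay": 0, "az": 0, "fingers": 12}, {"tx": -84, "ty": 0, "tz": 1.5, "ax": 0, "ay": 0, "az": 0, "fingers": 12}, {"tx": -95, "ty": 0, "tz": 1.5, "ax": 0, "ay": 0, "az": 0, "fingers": 12}, {"tx": -106, "ty": 0, "tz": 1.5, "ax": 0, "ay": 0, "az": 0, "fingers": 12}, {"tx": -117, "ty": 0, "tz": 1.5, "ax": 0, "ay": 0, "az": 0, "fingers": 12}, {"tx": -128, "ty": 0, "tz": 1.5, "ax": 0, "ay": 0, "az": 0, "fingers": 12}, {"tx": -139, "ty": 0, "tz": 1.5, "ax": 0, "ay": 0, "az": 0, "fingers": 12}, {"tx": -150, "ty": 0, "tz": 1.5, "ax": 0, "ay": 0, "az": 0, "fingers": 12}, {"tx": -158, "ty": 0, "tz": 1.5, "ax": 0, "ay": 0, "az": 0, "fingers": 12}, {"tx": -158, "ty": 0, "tz": 1.5, "ax": 0, "ay": 0, "az": 0, "fingers": 12}, {"tx": -158, "ty": 0, "tz": 1.5, "ax": 0, "ay": 0, "az": 0, "fingers": 12}, {"tx": -158, "ty": 0, "tz": -40, "ax": 0, "ay": 0, "az": 0, "fingers": 12}, {"tx": -158, "ty": 0, "tz": -65, "ax": 0, "ay": 0, "az": 0, "fingers": 12}, {"tx": -158, "ty": 0, "tz": -65, "ax": 0, "ay": 0, "az": 0, "fingers": 12}]'

```text
time: 8.12
tool_pos: [0.5241, -0.1708, 0.1213]
tool_rot: [[0.096, 0.995, 0.008], [0.995, -0.096, -0.006], [-0.005, 0.008, -1.0]]
contact_force: [0.5, -0.1, 0.5]
opening: 0.012
```

```bash
python3 - <<'E'
from plant import imaging
import cv2
r=imaging.read_camera('scene');cv2.imwrite('pics/scene6.png',cv2.resize(r['frame'][120:360,180:480,::-1],None,fx=2.4,fy=2.4))
E
```

```text
(no output)
```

View pics/scene6.png

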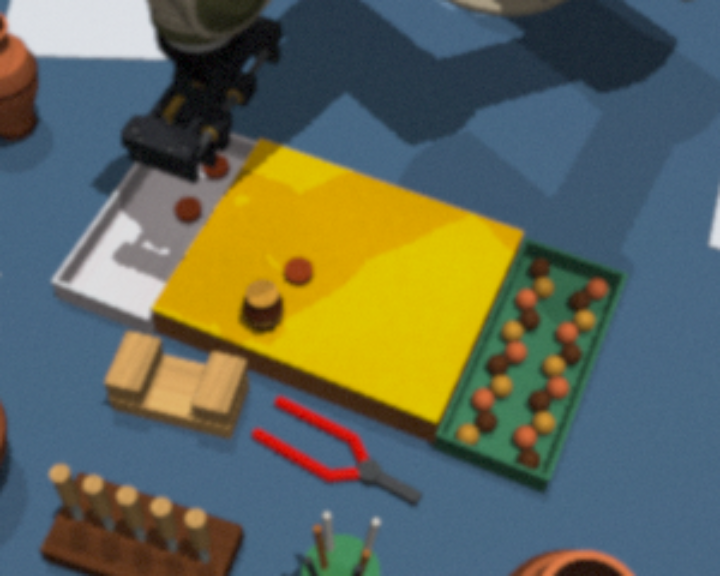

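Disc B is in the tray (188,209). Next is disc C.

Request:
carry_out --steps '[{"tx": 30, "ty": 8, "tz": 0, "ax": 0, "ay": 0, "az": 0, "fingers": 12}, {"tx": 60, "ty": 17, "tz": 0, "ax": 0, "ay": 0, "az": 0, "fingers": 12}, {"tx": 95, "ty": 27, "tz": 0, "ax": 0, "ay": 0, "az": 0, "fingers": 12}, {"tx": 130, "ty": 37, "tz": 0, "ax": 0, "ay": 0, "az": 0, "fingers": 12}, {"tx": 155, "ty": 44, "tz": 0, "ax": 0, "ay": 0, "az": 0, "fingers": 12}, {"tx": 164, "ty": 46, "tz": 10, "ax": 0, "ay": 0, "az": 0, "fingers": 12}, {"tx": 164, "ty": 46, "tz": 22, "ax": 0, "ay": 0, "az": 0, "fingers": 12}, {"tx": 164, "ty": 46, "tz": 22, "ax": 0, "ay": 0, "az": 0, "fingers": 12}, {"tx": 164, "ty": 46, "tz": 22, "ax": 0, "ay": 0, "az": 0, "fingers": 12}]'

```text
time: 8.92
tool_pos: [0.5838, -0.0118, 0.0949]
tool_rot: [[0.096, 0.995, 0.002], [0.995, -0.096, -0.004], [-0.004, 0.002, -1.0]]
contact_force: [-0.2, -0.2, -0.3]
opening: 0.0123
```

```bash
python3 - <<'E'
from plant import imaging
import cv2
r=imaging.read_camera('wrist');cv2.imwrite('pics/wrist7.png',r['frame'][:,:,::-1])
r=imaging.read_camera('scene');cv2.imwrite('pics/scene7.png',cv2.resize(r['frame'][120:360,180:480,::-1],None,fx=2.4,fy=2.4))
E
```

```text
(no output)
```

View pics/wrist7.png

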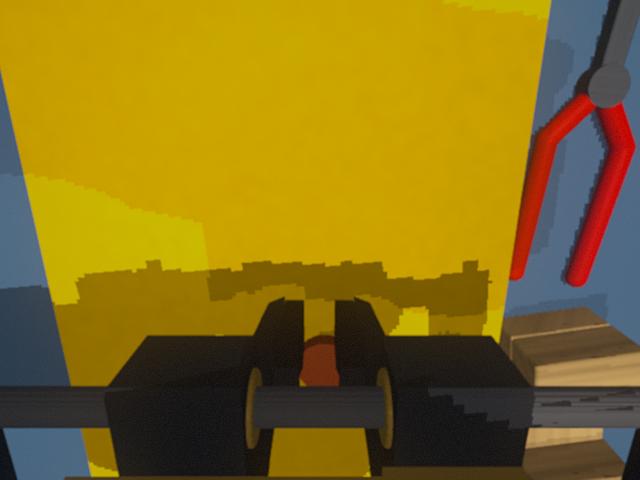

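View pics/scene7.png

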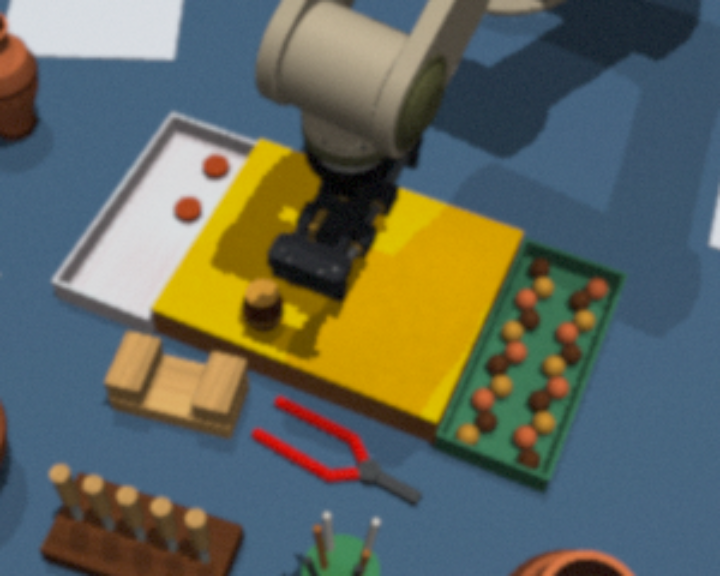

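Disc C is centred (321,362). The gripper body will pass about 20 mm above the pot. Sweeping now.

Request:
carry_out --steps '[{"tx": 0, "ty": 0, "tz": 25, "ax": 0, "ay": 0, "az": 0, "fingers": 12}, {"tx": 0, "ty": 0, "tz": 40, "ax": 0, "ay": 0, "az": 0, "fingers": 12}, {"tx": 0, "ty": 0, "tz": 45.5, "ax": 0, "ay": 0, "az": 0, "fingers": 12}, {"tx": 0, "ty": 0, "tz": 45.5, "ax": 0, "ay": 0, "az": 0, "fingers": 12}, {"tx": -8, "ty": 0, "tz": 45.5, "ax": 0, "ay": 0, "az": 0, "fingers": 12}, {"tx": -16, "ty": 0, "tz": 45.5, "ax": 0, "ay": 0, "az": 0, "fingers": 12}, {"tx": -22, "ty": 0, "tz": 45.5, "ax": 0, "ay": 0, "az": 0, "fingers": 12}, {"tx": -28, "ty": 0, "tz": 45.5, "ax": 0, "ay": 0, "az": 0, "fingers": 12}, {"tx": -36, "ty": 0, "tz": 45.5, "ax": 0, "ay": 0, "az": 0, "fingers": 12}, {"tx": -44, "ty": 0, "tz": 45.5, "ax": 0, "ay": 0, "az": 0, "fingers": 12}, {"tx": -52, "ty": 0, "tz": 45.5, "ax": 0, "ay": 0, "az": 0, "fingers": 12}]'

```text
time: 9.93
tool_pos: [0.5797, -0.0651, 0.0513]
tool_rot: [[0.097, 0.995, 0.005], [0.995, -0.097, -0.004], [-0.004, 0.005, -1.0]]
contact_force: [1.2, 1.2, 0.5]
opening: 0.0122
```

```bash
python3 - <<'E'
from plant import imaging
import cv2
r=imaging.read_camera('wrist');cv2.imwrite('pics/wrist8.png',r['frame'][:,:,::-1])
E
```

```text
(no output)
```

View pics/wrist8.png

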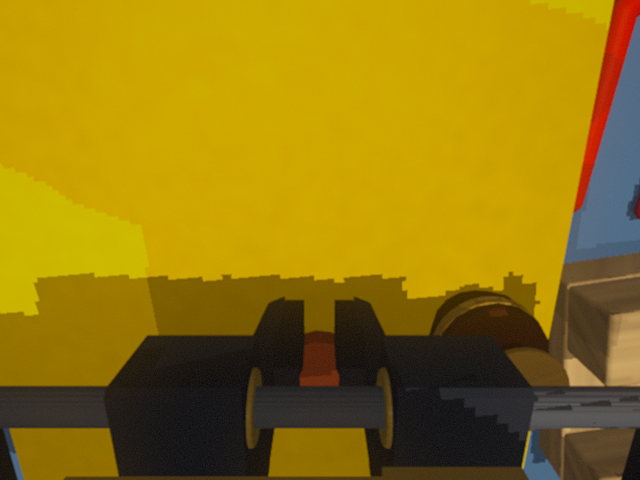

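The pot is clear to the right (490,330) and C is nested. Finishing the sweep and lifting.

Request:
carry_out --steps '[{"tx": -8, "ty": 0, "tz": 1, "ax": 0, "ay": 0, "az": 0, "fingers": 12}, {"tx": -18, "ty": 0, "tz": 1.5, "ax": 0, "ay": 0, "az": 0, "fingers": 12}, {"tx": -29, "ty": 0, "tz": 1.5, "ax": 0, "ay": 0, "az": 0, "fingers": 12}, {"tx": -40, "ty": 0, "tz": 1.5, "ax": 0, "ay": 0, "az": 0, "fingers": 12}, {"tx": -51, "ty": 0, "tz": 1.5, "ax": 0, "ay": 0, "az": 0, "fingers": 12}, {"tx": -62, "ty": 0, "tz": 1.5, "ax": 0, "ay": 0, "az": 0, "fingers": 12}, {"tx": -73, "ty": 0, "tz": 1.5, "ax": 0, "ay": 0, "az": 0, "fingers": 12}, {"tx": -84, "ty": 0, "tz": 1.5, "ax": 0, "ay": 0, "az": 0, "fingers": 12}, {"tx": -95, "ty": 0, "tz": 1.5, "ax": 0, "ay": 0, "az": 0, "fingers": 12}, {"tx": -106, "ty": 0, "tz": 1.5, "ax": 0, "ay": 0, "az": 0, "fingers": 12}, {"tx": -109, "ty": 0, "tz": 1.5, "ax": 0, "ay": 0, "az": 0, "fingers": 12}, {"tx": -109, "ty": 0, "tz": 1.5, "ax": 0, "ay": 0, "az": 0, "fingers": 12}, {"tx": -109, "ty": 0, "tz": 1.5, "ax": 0, "ay": 0, "az": 0, "fingers": 12}, {"tx": -109, "ty": 0, "tz": -40, "ax": 0, "ay": 0, "az": 0, "fingers": 12}, {"tx": -109, "ty": 0, "tz": -80, "ax": 0, "ay": 0, "az": 0, "fingers": 12}, {"tx": -109, "ty": 0, "tz": -120, "ax": 0, "ay": 0, "az": 0, "fingers": 12}, {"tx": -109, "ty": -30, "tz": -150, "ax": 0, "ay": 0, "az": 0, "fingers": 12}, {"tx": -109, "ty": -60, "tz": -150, "ax": 0, "ay": 0, "az": 0, "fingers": 12}, {"tx": -109, "ty": -90, "tz": -150, "ax": 0, "ay": 0, "az": 0, "fingers": 12}, {"tx": -109, "ty": -90, "tz": -150, "ax": 0, "ay": 0, "az": 0, "fingers": 12}]'

```text
time: 11.65
tool_pos: [0.4751, -0.1637, 0.2013]
tool_rot: [[0.097, 0.995, 0.003], [0.995, -0.097, -0.004], [-0.004, 0.003, -1.0]]
contact_force: [1.2, 0.5, -0.2]
opening: 0.0122
```

```bash
python3 - <<'E'
from plant import imaging,get_state
from h import *
print(get_state()['contact_force'])
r=imaging.read_camera('scene');cv2.imwrite('pics/scene9.png',cv2.resize(r['frame'][80:380,100:500,::-1],None,fx=2,fy=2))
r0=dict(np.load('scene0.npz'));f=r['frame'].astype(int);b=np.array([.5622,-.0216]);th=np.radians(-5.4)
R=np.array([[np.cos(th),np.sin(th)],[-np.sin(th),np.cos(th)]])
m=(f[:,:,0]-f[:,:,1]>45)&(f[:,:,0]>90)
for c,s,l in comps(m,60):
    w=R@(ray(r,*c,.014)[:2]-b)
    if s[4]<250 and abs(w[0])<.13 and -.27<w[1]<-.14: print('disc in tray frame',c.round(1),w+[0,.207])
d=np.abs(f-r0['frame'].astype(int)).sum(2);print('pot/vee/pliers diff',d[235:335,222:360].max())
E
```

```text
[ 1.19789305  0.48085542 -0.19874944]
disc in tray frame [258.2 206.4] [-0.0254663   0.01776391]
disc in tray frame [248.9 220. ] [0.02227514 0.01704842]
pot/vee/pliers diff 239
```

View pics/scene9.png

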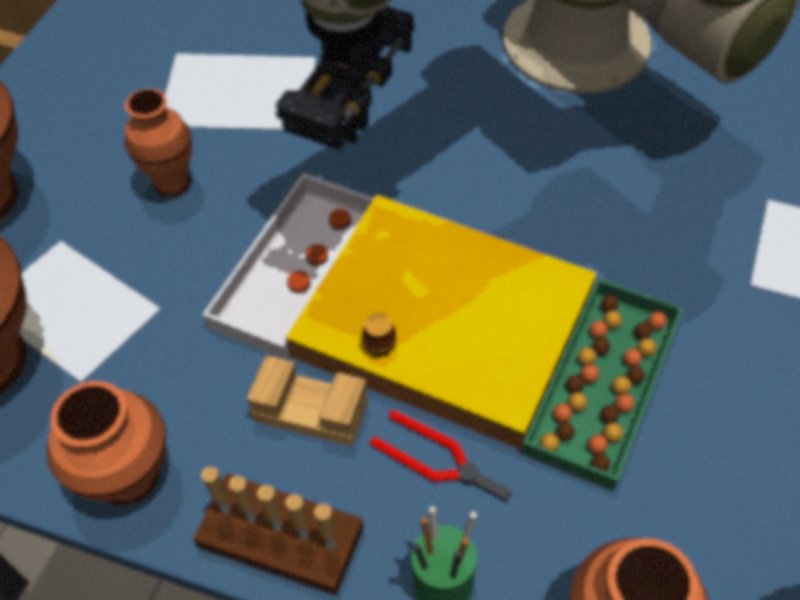

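All three discs lie in the tray at (340,218), (316,254) and (298,281). The pot is at full-frame pixel ~(289,246), versus (289,248) at the start, and the gripper is clear of everything.

```bash
python3 - <<'E'
from plant import sign_off
print(sign_off())
E
```

```text
the job is handed in; nothing more can be done
None
```

I swept all three copper discs, one at a time, along the board's -y direction into the bare-metal tray on the robot's right, using slightly parted fingertips. The job was handed in at about 12 s; no verdict is reported.

**Discs:** In the final scene picture all three lie in the tray. Two measured at about (-25, 18) mm and (22, 17) mm in the tray frame. My colour mask missed the third, which was in the gripper's shadow, so I confirmed it only by eye.

**Pot and other objects:** The pot is upright and within about 2 px of its starting position. The V-block, pliers and small vase look unmoved by eye. The jar was outside my final crop, so I did not re-check it; the arm never went near it once it left its start position.

**One check that settled nothing:** The before/after image difference around the pot, V-block and pliers gave a maximum of 239. That area also takes in disc C's old spot and some changed shadows, so it says nothing either way about those objects.

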